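Lay the red spatula down on the board

TASK

Take the red spatula out of the black tool block by the round pads near the top of its handle, stand the tip of its head on the white board, and press and lean it over so that it pivots between the fingers until it is about flat; only then let go. It should end lying flat, lengthwise and near the middle of the board, and the other two tools stay in the block.

Things in the scene. Friction and masses are not known exactly. Their poses are not given: they have to be found in the camera images.
- spatula: Rigid spatula, 60 g: red head 28 (x) x 10 (y) x 90 mm, wood handle 16 x 12 mm with red end. Origin at mid-length; z runs from head tip (-100) to handle end (+100). Round red grip pads at z = +70: axis x, 18 diameter, 24 over faces; pinch along x there, and it turns about x when its tip is pushed. Starts upright, head down in a slot: origin 115 mm above the table; lift 65 mm or more to clear.
- board: White plastic cutting board, fixed, 280 mm (x) by 400 mm (y) by 15 mm thick. Origin at the centre of its underside, on the table; y is its long direction, z up. Nothing lies on it.
- green_spatula: Same shape, size and axes as the red spatula, origin at mid-length, upright in another slot. Leave it there. Green head, green pads and green handle end, wooden handle. The black block is 290 x 80 x 75 mm high with three slots 95 mm apart in a row along the tools' x, 60 mm deep, 1.5 mm clearance all round.
- palette_knife: Same shape, size and axes as the red spatula, origin at mid-length, upright in another slot. Leave it there. Palette knife: steel blade, black handle and black pads.

How it is judged (in metres and radians):
On the way, in this order (a step that is already met when the one before it is completed fails the run):
1. the red spatula is held by the fingers and lifted clear of the block (contact force between spatula and the fingers above 0.5 N and height (world z) of spatula above 0.17 m), for 0.1 s.
2. while held, the spatula is pressed on the board, leaning between 20 and 65 degrees from upright (contact force between spatula and the fingers above 0.5 N and contact force between spatula and board above 0.5 N and angle between spatula's own z axis and vertical between 0.35 and 1.13 rad), for 0.1 s.
3. still held and touching the board, it is leant over to within 20 degrees of flat (contact force between spatula and the fingers above 0.3 N and contact force between spatula and board above 0.1 N and angle between spatula's own z axis and vertical between 1.22 and 1.92 rad), for 0.1 s.
At the end, for the whole second after the job is handed in: The red spatula lies flat (within 10 degrees) on the board, at rest, its middle within 60 mm of the board's centre along and across, its length within 20 degrees of the board's long direction, either way round; the other two tools are still in their slots (within 30 mm) (angle between spatula's own z axis and vertical between 1.4 and 1.75 rad and x of spatula in the frame of board between -0.06 and 0.06 m and y of spatula in the frame of board between -0.06 and 0.06 m and z of spatula in the frame of board between 0.015 and 0.035 m and angle between the z axis of spatula and the y axis of board, either way round below 0.35 rad and linear speed of spatula below 0.02 m/s and distance of each of green_spatula, palette_knife from where it was at the start of the episode below 0.03 m); the robot touches nothing.
It fails at once if another tool is pulled out of the block or knocked over (moved more than 30 mm) (distance of any of green_spatula, palette_knife from where it was at the start of the episode above 0.03 m).
It also fails if it takes over 51 s, if anything falls off the work surface, if the arm or the gripper's body presses on something with over 40 N, if the wrist force passes 120 N, or if a joint passes its speed limit or range.

ROBOT

A 7-joint arm with a two-finger parallel gripper is mounted at the origin on the work surface. World frame = base frame: x ahead of the robot, y to its left, z up, the work surface at z = 0. Lengths are in mm, angles in degrees, forces in N, time in s.
With the tool pointing down it reaches from about 425 to 950 mm from the base axis. Payload 4.7 kg.
Tool frame: the origin (TCP) lies at the very end of the fingers, on their centre line; the grasp point (between the pads) lies 19 mm behind it (bot.tcp_to_grasp is the z of the grasp point in the tool frame, in mm); z points along the fingers, y is the line along which they close (so a half turn about z gives the same grasp; the last joint's range is limited). The gripper opens to 87 mm and grips with 3 to 60 N. Pads are 19 mm wide; open, the fingers measure 117 mm over their backs; the gripper's body (75 mm by 190 mm) begins 51 mm behind the grasp point.
Start: joints at [71.912, 26.849, -2.785, 87.806, 1.381, 65.374, -4.715], TCP at [190.994, -647.434, 222.573] pointing down, gripper open.
Joint ranges: [-148.3, 148.3], [-19.14, 114.17], [-79.39, 73.82], [5.75, 140.21], [-59.74, 239.74], [12.07, 113.84], [-152.46, 152.46]. Speed limits (degrees/s): [147.25, 147.25, 180, 180, 180, 180, 180].

INTERFACE

Orientations are given as [roll, pitch, yaw] about the fixed x, y, z axes, in that order (R = Rz(yaw) Ry(pitch) Rx(roll)).
In Python, from cell import bot, eyes, ticket, models, sensors gives the robot as it stands. The module is installed in compiled form; this text tells all that it offers. Calls block until the motion is done:
- bot.movep(position, orientation): joint-space move of the TCP to a pose.
- bot.movel(position, ori=None, speed=150): straight line of the TCP; ori=None keeps the orientation; speed is the mean speed in mm/s.
- bot.move_joints(angles): joint-space move.
- bot.open_gripper() and bot.close(): open the fingers fully, or close them until they stop; the grip force is fixed at half the most.
- bot.sleep(seconds).
- bot.solve_ik(position, orientation): joint angles nearest the present ones, or None.
- eyes.capture(name): name is "scene" or "top"; returns a dict with "frame" (420x560x3 uint8, blue, green, red), "mtx" (3x3 intrinsics, pixels), "rvec" (rotation vector, rad) and "tvec" (3), from world to camera coordinates, as OpenCV has them. Camera axes: x right, y down, z forward; pixel columns grow to the right and rows downward; lengths in mm; the calibration is good to about 2 mm. A picture is of the moment at which its call begins. There is no depth.
A pose or a line that the arm cannot do raises bot.PlanningError and nothing moves.
- ticket.job_done(): hands the job in; it is judged then, once.
Trained networks look in a picture, given as the dict that the camera call returned (one of the last four; its "shot" number tells which), for a name from the list of things; names that differ only in an ending like _2 or _b are one class to them, and where a whole thing is asked for, a point or a joint stands for the part that bears it (a point fixed in the world has none). Each returns a list of dicts, best first, with "score" (0 to 1); they miss things now and then, are a little off and sometimes report something else, mostly with a low value. They report only what shows in the picture. A call takes as long as a camera call.
- models.search_frame(picture, query): "pixel" ([row, column] in pixels, amid what is visible of it).
- models.spot_point(picture, query): "pixel" ([row, column] in pixels: a listed point, or the origin of a listed thing).
Readings, each from a call of its own:
- sensors.get_time_s(): time.
- sensors.get_joint_positions(): joint angles.
- sensors.get_qvel(): joint speeds.
- sensors.get_joint_efforts(): joint torques, N m.
- sensors.get_tool_pos(): TCP position.
- sensors.get_eef_rot(): TCP orientation.
- sensors.get_contact_force(): force on the tool from outside, world axes, zero at the start.
- sensors.get_ft_torque(): the same for the moment, N m.
- sensors.get_gripper_width(): opening from 0.0 (shut) to 1.0 (fully open).
- sensors.get_finger_force(): force on a finger pad.
Only numpy, scipy, OpenCV 4.12 (cv2) and the standard library are available. Lean on these libraries where they do the work, as an engineer would, in place of code of your own. Each camera call takes 0.05 s, during which the arm holds its last target. There are 200 camera calls.

## Working session

There is one attempt and no reset: what is moved stays moved. The work goes in short steps, each a Python script; the robot and the scene stay as the last script left them, time stands still between calls to the robot, and variables do not carry over. Pictures are saved under pics/ and viewed, at most 10 in all, crops included, and the job is handed in when it is done.

```bash
mkdir -p pics; python3 - <<'E'
from cell import bot, eyes, models, sensors
import cv2, numpy as np
P=[]
for n in ["scene","top"]:
    c=eyes.capture(n); P.append(c["frame"])
    cv2.imwrite(f"pics/{n}0.png",c["frame"])
    print(n,c["mtx"].tolist(),np.ravel(c["rvec"]),np.ravel(c["tvec"]))
    R=cv2.Rodrigues(np.array(c["rvec"],float))[0];print("cam",-R.T@np.ravel(c["tvec"]))
    for q in ["spatula","board","green_spatula","palette_knife"]:
        for f in (models.search_frame,models.spot_point):
            print(q,f.__name__,[(np.round(d["pixel"],1).tolist(),round(d["score"],2)) for d in f(c,q)][:3])
print(sensors.get_time_s(),sensors.get_eef_rot())
E
```

```text
scene [[534.0701961872819, 0.0, 273.69049606482264], [0.0, 534.0701961872819, 206.78436343263584], [0.0, 0.0, 1.0]] [ 2.17600889  1.3965961  -0.43343306] [-295.93777869 -326.6923325  1286.39803222]
cam [1037.08112422 -160.45113951  864.78038824]
spatula call [([187.5, 392.9], 0.96)]
spatula call [([199.2, 388.0], 0.73)]
board call [([308.3, 158.2], 0.82)]
board call [([303.6, 164.4], 0.65)]
green_spatula call [([149.9, 371.6], 0.74)]
green_spatula call [([164.8, 366.1], 0.59)]
palette_knife call [([112.8, 353.7], 0.67)]
palette_knife call [([125.1, 352.1], 0.69)]
top [[502.1246626037699, 0.0, 284.2682157720855], [0.0, 502.1246626037699, 211.48313241764285], [0.0, 0.0, 1.0]] [ 2.16934504 -2.22024776  0.07187093] [  83.96795316  546.73077056 1003.88020013]
cam [ 488.85027531   78.91259169 1033.701514  ]
spatula call [([162.1, 185.0], 0.58), ([213.2, 173.5], 0.55)]
spatula call [([161.9, 186.5], 0.62)]
board call [([194.2, 395.0], 0.65)]
board call [([162.7, 185.9], 0.73)]
green_spatula call [([215.0, 176.1], 0.56)]
green_spatula call [([214.5, 179.7], 0.64), ([266.3, 173.7], 0.36)]
palette_knife call [([268.4, 168.9], 0.82)]
palette_knife call [([265.6, 171.9], 0.79)]
0.9 [ 1.79996072e+02 -3.05741804e-03  1.64303287e+01]
```

View pics/scene0.png

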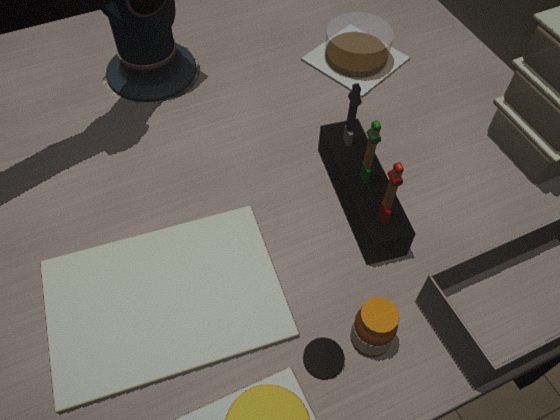

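View pics/top0.png

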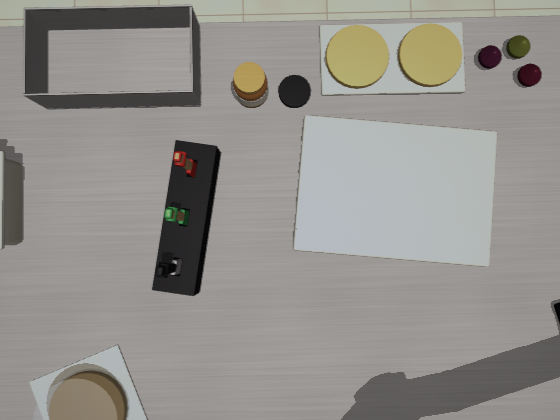

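The scene view shows the red spatula nearest the camera at about (190,392), with green and black in the slots behind it. The board is the white quad centred at about (305,165). In the top view, red is at (160,185) and the board at about (190,395). The network's "board" spot_point in the top view, (163,186), is wrong, so I'll use the board's contour instead.

```bash
cat > h.py <<'E'
import cv2, numpy as np
def RT(c): return cv2.Rodrigues(np.array(c["rvec"],float))[0],np.ravel(c["tvec"]).astype(float)
def ray(c,px,z):
    R,t=RT(c); d=R.T@np.linalg.solve(c["mtx"],[px[1],px[0],1.]); o=-R.T@t
    return o+d*(z-o[2])/d[2]
def proj(c,p): return cv2.projectPoints(np.array(p,float).reshape(-1,1,3),np.array(c["rvec"],float),np.array(c["tvec"],float),np.array(c["mtx"]),None)[0][:,0]
def board(c):
    g=cv2.GaussianBlur(c["frame"],(3,3),0); m=((g.min(2)>np.percentile(g.min(2),50)+25)*255).astype(np.uint8)
    m=cv2.morphologyEx(m,cv2.MORPH_OPEN,np.ones((5,5)))
    ks=max(cv2.findContours(m,cv2.RETR_EXTERNAL,cv2.CHAIN_APPROX_NONE)[0],key=cv2.contourArea)
    w=np.array([ray(c,(p[1],p[0]),15)[:2] for p in ks[:,0]],np.float32)
    return cv2.minAreaRect(w)
E
python3 - <<'E'
from h import *
from cell import eyes, models
for n in ["scene","top"]:
    c=eyes.capture(n)
    print(n,"board",board(c))
    for q in ["spatula","green_spatula","palette_knife"]:
        d=models.spot_point(c,q); print(q,[(ray(c,e["pixel"],115).round(1).tolist(),round(e["score"],2)) for e in d[:2]])
    f=c["frame"].astype(int); b,g,r=f[...,0],f[...,1],f[...,2]
    for nm,m in (("red",(r>100)&(g<60)&(b<70)),("green",(g>70)&(r<60)&(b<80))):
        k,l,s,ce=cv2.connectedComponentsWithStats((m*255).astype(np.uint8))
        print(nm,[(s[i].tolist(),ce[i].round(1).tolist(), ray(c,ce[i][::-1],185)[:2].round(0).tolist(), ray(c,ce[i][::-1],210)[:2].round(0).tolist()) for i in range(1,k) if s[i,4]>15])
    y,x,=(120,120) if n=="top" else (70,300)
    cv2.imwrite(f"pics/{n}1.png",cv2.resize(c["frame"][y:y+190,x:x+130],None,fx=3,fy=3,interpolation=cv2.INTER_CUBIC))
E
python3 -c "
import cv2,numpy as np
cv2.imwrite('pics/both.png',np.hstack([cv2.imread('pics/scene1.png'),cv2.imread('pics/top1.png')]))"
```

```text
scene board ((587.5302734375, -155.46017456054688), (394.1756286621094, 274.74432373046875), 83.79598999023438)
spatula [([637.7, 250.2, 115.0], 0.78)]
green_spatula [([540.1, 262.5, 115.0], 0.96)]
palette_knife [([443.8, 280.9, 115.0], 0.71)]
red [([394, 163, 9, 8, 33], [398.1, 166.4], [614.0, 267.0], [630.0, 251.0]), ([389, 170, 12, 12, 31], [393.5, 177.1], [630.0, 248.0], [645.0, 233.0])]
green [([373, 121, 7, 7, 27], [375.7, 124.0], [516.0, 283.0], [535.0, 267.0])]
top board ((587.6021728515625, -157.42153930664062), (393.4230651855469, 273.51605224609375), 83.74152374267578)
spatula []
green_spatula [([533.5, 263.9, 115.0], 0.69)]
palette_knife [([447.7, 274.8, 115.0], 0.57)]
red [([173, 151, 13, 15, 91], [179.8, 158.1], [634.0, 248.0], [629.0, 243.0])]
green [([164, 207, 14, 15, 87], [171.2, 213.5], [540.0, 264.0], [538.0, 258.0])]
```

View pics/both.png

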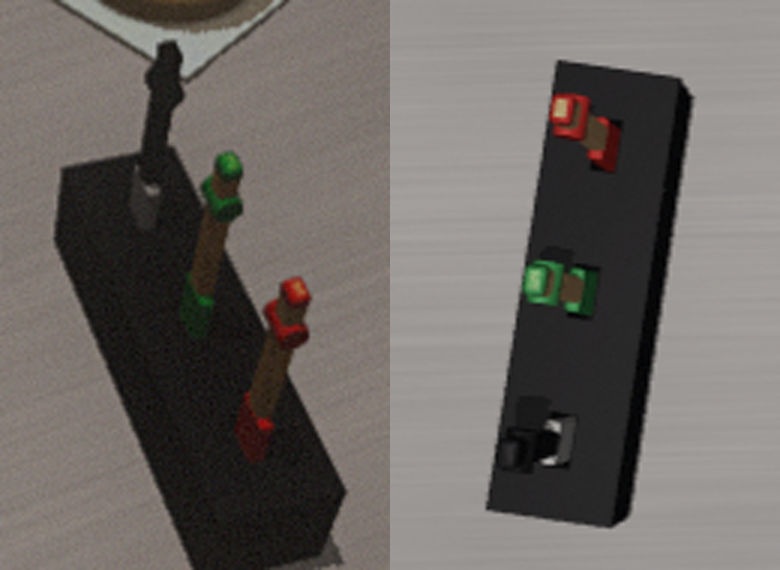

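The board centre is (587.5,-156.5), with its long axis at 83.75° and sizes that match. The red pads are at about (633,248), and the tool row lies along about -8.7° with spacing of about 95, as specified. Next I'll check reach for both lean directions and then grasp.

```bash
cat >> h.py <<'E'
from scipy.spatial.transform import Rotation as Ro
G=19.; C=np.array([587.5,-156.5,15.])
th=np.radians(83.75); V=np.array([np.cos(th),np.sin(th),0]); U=np.array([np.sin(th),-np.cos(th),0])
def pose(pad,yaw,s=1,tilt=0):
    "TCP pose putting the grasp point at pad, gripper body tilted by tilt toward s*V"
    R=Ro.from_rotvec(-s*np.radians(tilt)*U)*Ro.from_euler('xyz',[180,0,yaw],degrees=True)
    return (np.array(pad)+R.apply([0,0,G])).tolist(), R.as_euler('xyz',degrees=True).tolist()
def arcpad(lean,s,up=0,r=170.):
    a=np.radians(lean); return C-100*s*V+np.array([0,0,up])+r*np.sin(a)*s*V+[0,0,r*np.cos(a)]
E
python3 - <<'E'
from h import *
from cell import bot
print(bot.tcp_to_grasp)
for o in (0,180):
    for z in (300,185): print(o,z,np.round(bot.solve_ik(*pose([633,248,z],81.3-o)) if bot.solve_ik(*pose([633,248,z],81.3-o)) is not None else 0,0))
    for s in (1,-1):
        for lean,up in ((30,60),(30,0),(60,0),(83,0)):
            q=bot.solve_ik(*pose(arcpad(lean,s,up),83.75-o,s,30)); print(o,s,lean,None if q is None else np.round(q,0))
E
```

```text
-18.700000000000003
0 300 [ 12.  38. -63.  80.  34.  82. -59.]
0 185 [ 13.  45. -64.  88.  42.  73. -65.]
0 1 30 [ 21.  27. -31. 100.  45.  72. -35.]
0 1 30 [ 17.  30. -26. 104.  47.  66. -39.]
0 1 60 [ 12.  35. -26. 105.  49.  65. -48.]
0 1 83 [  7.  41. -23. 105.  52.  61. -54.]
0 -1 30 [ 51.  32. -40.  95. -10.  65.  13.]
0 -1 30 [ 51.  36. -40.  97.  -8.  59.  14.]
0 -1 60 [ 52.  42. -36.  96.  -7.  57.  20.]
0 -1 83 [ 52.  47. -34.  96.  -5.  53.  23.]
180 300 [ 14.  40. -68.  80.  37.  83. 119.]
180 185 [ 15.  48. -68.  88.  45.  75. 113.]
180 1 30 [ 43.  40. -67.  99.  62.  90. 134.]
180 1 30 [ 43.  46. -68. 102.  67.  89. 128.]
180 1 60 [ 36.  53. -68. 103.  71.  90. 119.]
180 1 83 [ 34.  61. -68. 104.  76.  92. 113.]
180 -1 30 [  20.   27.    4.   97.  -32.   70. -148.]
180 -1 30 [  21.   30.    3.   99.  -34.   65. -144.]
180 -1 60 [  25.   37.    5.   98.  -35.   63. -136.]
180 -1 83 [  27.   42.    5.   98.  -36.   59. -132.]
```

```bash
python3 - <<'E'
from h import *
from cell import bot,eyes,sensors
f=lambda s:print(s,round(sensors.get_time_s(),1),np.round(sensors.get_tool_pos(),1),"F",np.round(sensors.get_contact_force(),1),"w",round(sensors.get_gripper_width()*87,1),"ff",sensors.get_finger_force())
Y=81.3
bot.movep(*pose([633,248,320],Y))
bot.movel(pose([633,248,185],Y)[0],speed=100); f("down")
bot.close(); f("closed")
cv2.imwrite("pics/g.png",eyes.capture("scene")["frame"])
E
```

```text
down 6.3 [633.3 248.3 166.8] F [-0.   0.5 -0.3] w 87.5 ff 0.0
closed 7.3 [633. 248. 166.] F [-0.7 -0.9  0.6] w 23.5 ff 29.999896623194218
```

View pics/g.png

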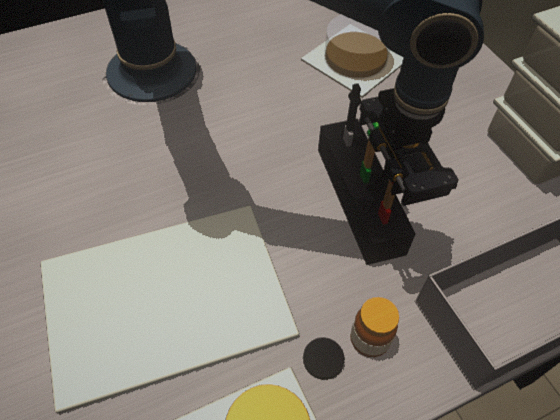

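The view shows the fingers closed on the red handle near (175,395), and the 23.5 mm width matches the 24 mm pads. The green and black tools haven't moved. I'll lift straight up, carry the spatula over and tilt it above the board.

```bash
python3 - <<'E'
from h import *
from cell import bot,eyes,sensors
f=lambda s:print(s,round(sensors.get_time_s(),1),np.round(sensors.get_tool_pos(),1),"F",np.round(sensors.get_contact_force(),1),"w",round(sensors.get_gripper_width()*87,1),"ff",sensors.get_finger_force())
bot.movel(pose([633,248,305],81.3)[0],speed=80); bot.sleep(.2); f("up")
p,o=pose(arcpad(30,1,40),83.75,1,30)
bot.movel(p,o,speed=120); bot.sleep(.3); f("over")
c=eyes.capture("scene"); im=c["frame"].copy()
L=[arcpad(30,1,40,r) for r in (0,90,170,200)]
for q in proj(c,L): cv2.circle(im,tuple(int(v) for v in q.round()),3,(255,0,255),1)
cv2.imwrite("pics/o.png",im)
E
```

```text
up 9.2 [632.9 247.9 285.7] F [ 0.4  0.5 -1.8] w 23.6 ff 29.999870220199227
over 13.4 [ 584.8 -180.8  185.8] F [ 0.4  0.1 -0.5] w 23.8 ff 29.99986968934536
```

View pics/o.png

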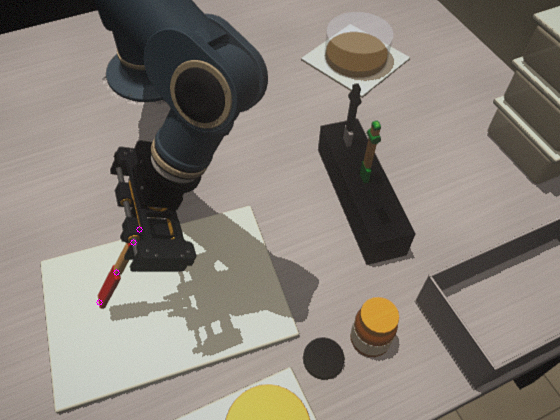

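The magenta model points for tip, head, pad and end lie on the spatula, with the tip at (302,100), so it is held rigidly at a 30° lean. The other tools are in place. Now I'll lower it to contact and lean it over.

```bash
python3 - <<'E'
from h import *
from cell import bot,eyes,sensors
F=lambda:np.array(sensors.get_contact_force())
F0=F(); up=10.
go=lambda pad,sp:bot.movel(pose(pad,83.75,1,30)[0],speed=sp)
go(arcpad(30,1,up),60)
while up>-8:
    up-=1.5; go(arcpad(30,1,up),20)
    f=F()-F0
    if f[2]>3: break
print("contact up",up,f.round(1),round(sensors.get_time_s(),1))
bot.sleep(.2); print((F()-F0).round(1))
for lean in range(34,85,5):
    p=arcpad(lean,1,up)+[0,0,5*(np.sin(np.radians(lean))-.5)]-np.array([0,0,1.])
    p[2]=max(p[2],15+24)
    go(p,40); f=F()-F0
    print(lean,p.round(0),f.round(1),round(sensors.get_time_s(),1))
    if np.linalg.norm(f)>40: print("STOP");break
    if lean in(44,54): bot.sleep(.15)
bot.sleep(.3); print((F()-F0).round(1),sensors.get_finger_force(),sensors.get_gripper_width()*87)
c=eyes.capture("scene"); im=c["frame"].copy()
a=np.radians(lean)
for q in proj(c,[p-(170-r)*np.array([*(np.sin(a)*V[:2]),np.cos(a)]) for r in (0,90,170,200)]): cv2.circle(im,tuple(int(v) for v in q.round()),3,(255,0,255),1)
cv2.imwrite("pics/l.png",cv2.resize(im[150:400,0:330],None,fx=2.3,fy=2.3))
E
```

```text
contact up 1.0 [-0.   1.6  5.6] 15.6
[0.5 2.4 6.4]
34 [ 587. -161.  156.] [1.6 3.  8.1] 16.2
39 [ 588. -150.  148.] [1.4 3.5 6.7] 16.8
44 [ 589. -139.  138.] [1.6 4.3 7.3] 17.3
49 [ 591. -128.  128.] [1.6 1.8 4. ] 17.9
54 [ 592. -119.  116.] [1.5 1.  3. ] 18.5
59 [ 592. -111.  104.] [0.4 1.1 1.4] 19.1
64 [ 593. -104.   92.] [-0.  -0.5  1.8] 19.6
69 [594. -98.  78.] [ 0.2 -0.8  1.5] 20.2
74 [594. -93.  64.] [-0.3 -1.   1.6] 20.7
79 [595. -90.  50.] [0.6 1.6 1.5] 21.2
84 [595. -88.  39.] [ 0.9 -0.2  2.2] 21.6
[0.7 0.3 1.7] 29.999952614307404 23.646741905262807
```

View pics/l.png

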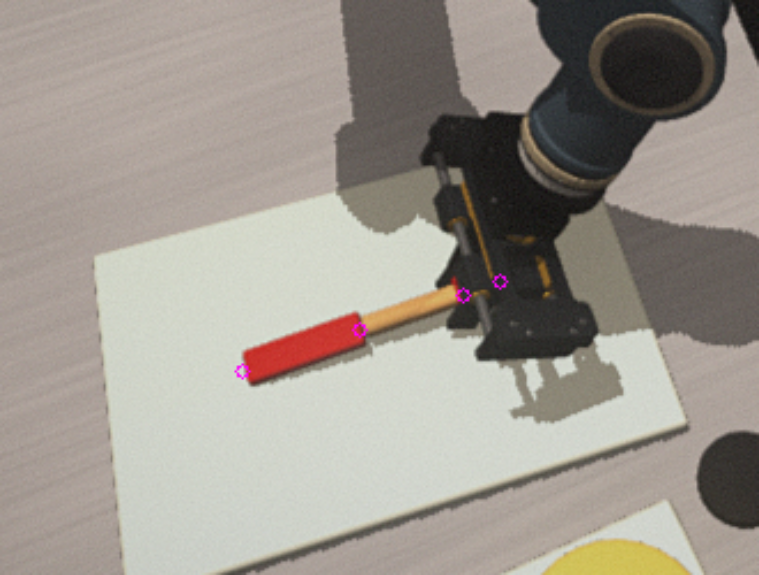

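The picture shows the spatula pivoted to nearly flat, with its head tip at about (368,248) in the crop. It is still gripped and there is a slight upward board force. I'll lower it another 1.5 mm, hold, release, retreat and check.

```bash
python3 - <<'E'
from h import *
from cell import bot,eyes,sensors,models
p=np.array(sensors.get_tool_pos()); print(p.round(1),np.round(sensors.get_contact_force(),1))
bot.movel((p-[0,0,1.5]).tolist(),speed=10); bot.sleep(.4); print(np.round(sensors.get_contact_force(),1))
bot.open_gripper(); bot.sleep(.3)
bot.movel((p+[0,0,120]).tolist(),speed=80)
bot.movep([560,80,330],[180,0,83.75]); bot.sleep(.5)
c=eyes.capture("top"); f=c["frame"].astype(int); cv2.imwrite("pics/e.png",c["frame"])
m=((f[...,2]>90)&(f[...,1]<80)&(f[...,0]<80)); m[:,:290]=0; m[:110]=0
y,x=np.nonzero(m); w=np.array([ray(c,q,21)[:2] for q in zip(y,x)])-C[:2]
print("red extents in board x,y",(w@U[:2]).min().round(),(w@U[:2]).max().round(),(w@V[:2]).min().round(),(w@V[:2]).max().round())
print("time",sensors.get_time_s(),np.round(sensors.get_contact_force(),1),[models.spot_point(c,q)[:1] for q in("spatula","green_spatula","palette_knife")])
E
```

```text
[593.9 -97.4  22.6] [-0.3 -0.9  0.3]
[0.3 0.9 0.8]
red extents in board x,y -14.0 13.0 -97.0 -9.0
time 27.4083 [ 0.4 -0.   0. ] [[{'pixel': [191.9, 395.4], 'score': 0.87}], [{'pixel': [217.5, 180.3], 'score': 0.74}], [{'pixel': [267.0, 172.5], 'score': 0.73}]]
```

View pics/e.png

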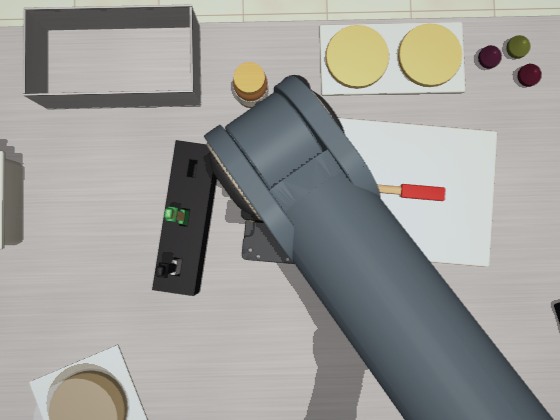

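The head spans board y from -97 to -9 and x ±14, so the spatula's middle is at the board centre and aligned lengthwise. The other tools are at (215,177) and (267,172) as before, and the robot is clear. Handing in.

```bash
python3 -c "
from cell import ticket
print(ticket.job_done())"
```

```text
the job is handed in; nothing more can be done
None
```

The job is handed in at about 27 s of robot time; the red spatula lies lengthwise at the middle of the board, the other two tools are still in their slots, and no pass/fail verdict was returned.

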